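Switch off the block heater and lift out the tube block

TASK

Switch the block heater off by turning its thermostat dial fully anticlockwise to the stop, and only then lift the aluminium block with the microtubes out of its well, without tipping it or losing a tube. Hold it level and still above the heater with about a hand's breadth (8 cm) of air between its underside and the heater's top, so that a colleague can take it over: the program finishes while you are holding it there. Leave the other block and everything else on the bench where it is.

Things in the scene. Friction and masses are not known exactly. Their poses are not given: they have to be found in the camera images.
- heater: Block heater, fixed: white housing 200 (x) x 240 (y) x 90 mm (z). Origin: centre of underside. Control panel on the -x half of its top; on the +x half two wells at x = 40, y = -55 and y = 55 mm, each 74 x 94 mm, 40 mm deep (floor 50 mm above the bench). In each sits a 70 x 90 mm block, 2 mm clear all round, 5 mm proud of the housing.
- dial (a joint): Thermostat dial on the heater's top panel, at its x = -52, y = -55 mm; vertical axis. Value in rad: 0 = off, the end stop fully anticlockwise seen from above; grows clockwise, up to 5.2. Stays where it is left (friction about 0.03 N m).
- dial_grip (a point): Point on the dial's axis to grip at, 24 mm above the housing's top; turns with the dial. Black skirt 48 mm in diameter, 6 mm thick, and on it an upright grip bar 44 mm long, 12 mm thick, its top 30 mm above the housing. The bar lies along this point's x axis, +x is the pointer end; off: pointer 150 degrees anticlockwise from the heater's x axis.
- tube_block: The block to lift: aluminium, 70 (x) x 90 (y) x 45 mm (z), twelve small holes with five capped microtubes in them, a T-handle screwed into the centre of its top; 0.5 to 0.66 kg, balanced about its centre. Origin: centre of its underside. Starts seated in either well of the heater, aligned with it.
- tube_block_handle (a point): Centre of the crossbar of that block's T-handle, 55 mm above the middle of the block's top. Crossbar: black plastic, flat sides, 62 mm long along the block's y, 12 mm wide in x, 14 mm high, on a steel stem of 8 mm diameter. Below it only tube caps, 4 mm high, stand on the block.
- spare_block: The other aluminium block, same outer size and T-handle, six large empty holes, in the other well. To be left alone. Origin: centre of its underside.
- tube1: Loose clear 1.5 ml microtube, capped, 40 mm long, body 10 mm and cap 13 mm in diameter, hanging by its cap in a hole of the microtube block at x = -21 mm, y = -13 mm of the block. Origin: its lower tip, 9 mm above the block's underside when in place.
- tube2: Loose clear 1.5 ml microtube, capped, 40 mm long, body 10 mm and cap 13 mm in diameter, hanging by its cap in a hole of the microtube block at x = 0 mm, y = -34 mm of the block. Origin: its lower tip, 9 mm above the block's underside when in place.
- tube3: Loose clear 1.5 ml microtube, capped, 40 mm long, body 10 mm and cap 13 mm in diameter, hanging by its cap in a hole of the microtube block at x = 0 mm, y = 13 mm of the block. Origin: its lower tip, 9 mm above the block's underside when in place.
- tube4: Loose clear 1.5 ml microtube, capped, 40 mm long, body 10 mm and cap 13 mm in diameter, hanging by its cap in a hole of the microtube block at x = 0 mm, y = 34 mm of the block. Origin: its lower tip, 9 mm above the block's underside when in place.
- tube5: Loose clear 1.5 ml microtube, capped, 40 mm long, body 10 mm and cap 13 mm in diameter, hanging by its cap in a hole of the microtube block at x = 21 mm, y = 34 mm of the block. Origin: its lower tip, 9 mm above the block's underside when in place.
- foam_rack: White foam rack, 100 x 75 x 45 mm, with six fixed 15 ml tubes with caps, 114 mm high over all. Loose, to be left alone. Origin: centre of its underside.
- tip_box: Pipette-tip box with clear lid, 122 x 82 x 91 mm. Loose, to be left alone. Origin: centre of its underside.
- marker: Marker pen lying on the bench, 140 mm long, 15 mm thick. Loose, to be left alone. Origin: centre of its underside.
- bottle: Reagent bottle with screw cap, 70 mm diameter, 140 mm high. Loose, to be left alone. Origin: centre of its underside.
- green_rack: Flat microtube rack, 85 x 200 x 40 mm (some tube caps stand 5 mm higher). Loose, to be left alone. Origin: centre of its underside.
- carton: Small carton, 60 x 130 x 75 mm. Loose, to be left alone. Origin: centre of its underside.

How it is judged (in metres and radians):
On the way, in this order (a step that is already met when the one before it is completed fails the run):
1. the dial is at its off stop while the tube block still sits in its well (value of joint dial below 0.08 rad and z of tube_block in the frame of heater below 0.055 m), for 0.2 s.
2. the tube block is lifted out of the heater, carried by the gripper (z of tube_block in the frame of heater above 0.15 m and horizontal distance between tube_block and heater below 0.15 m and contact force between tube_block and the fingers above 3 N and contact force between tube_block and heater below 0.1 N and contact force between tube_block and spare_block below 0.1 N), for 0.3 s.
At the end, for the whole second after the job is handed in: Dial within 0.08 rad of off; the gripper alone carries the tube block, underside 60 mm or more above the heater's top, centre within 150 mm of the heater's (from above), tilt under 5 degrees, slower than 20 mm/s and 0.15 rad/s, all five tubes in their holes (all of step 2 and value of joint dial below 0.08 rad and angle between tube_block's own z axis and vertical below 0.087 rad and linear speed of tube_block below 0.02 m/s and angular speed of tube_block below 0.15 rad/s and z of tube1 in the frame of tube_block between 0.002 and 0.016 m and z of tube2 in the frame of tube_block between 0.002 and 0.016 m and z of tube3 in the frame of tube_block between 0.002 and 0.016 m and z of tube4 in the frame of tube_block between 0.002 and 0.016 m and z of tube5 in the frame of tube_block between 0.002 and 0.016 m); the arm keeps its last pose, push and grip.
It fails at once if the tube block is raised out of its seat while the dial is not off (z of tube_block in the frame of heater above 0.065 m and value of joint dial above 0.12 rad).
It fails at once if the tube block is tipped by more than 15 degrees (angle between tube_block's own z axis and vertical above 0.26 rad).
It fails at once if the other block is lifted or tipped (distance of spare_block from where it was at the start of the episode above 0.01 m or angle between spare_block's own z axis and vertical above 0.15 rad).
It fails at once if another thing on the bench is pushed away or knocked over (distance of any of foam_rack, tip_box, marker, bottle, green_rack, carton from where it was at the start of the episode above 0.03 m or angle between any of foam_rack, tip_box, bottle, green_rack, carton's own z axis and vertical above 0.4 rad).
It also fails if it takes over 64 s, if anything falls off the work surface, if the arm or the gripper's body presses on something with over 40 N, if the wrist force passes 120 N, or if a joint passes its speed limit or range.

ROBOT

A 6-joint arm with a two-finger parallel gripper is mounted at the origin on the work surface. World frame = base frame: x ahead of the robot, y to its left, z up, the work surface at z = 0. Lengths are in m, angles in degrees, forces in N, time in s.
With the tool pointing down it reaches from about 0.375 to 0.9 m from the base axis. Payload 3.1 kg.
Tool frame: the origin (TCP) lies at the very end of the fingers, on their centre line; the grasp point (between the pads) lies bot.grip_point_offset behind it (bot.grip_point_offset is the distance from the TCP to the grasp point, in m); z points along the fingers, y is the line along which they close (so a half turn about z gives the same grasp; the last joint's range is limited). The gripper opens to 87 mm and grips with 3 to 60 N. Pads are 19 mm wide; open, the fingers measure 117 mm over their backs; the gripper's body (75 mm by 190 mm) begins 51 mm behind the grasp point.
Start: joints at [-76.69, 30.224, 82.088, -0, 67.689, -10.227], TCP at [0.25, -0.573, 0.223] pointing down, gripper open.
Joint ranges: [-176.69, 176.69], [-43.24, 126.21], [12.49, 139.97], [-82, 262], [0, 151.66], [-163.58, 163.58]. Speed limits (degrees/s): [159.86, 159.86, 180, 180, 180, 180].

INTERFACE

Orientations are given as a 3x3 rotation matrix whose columns are the frame's x, y, z axes.
In Python, from rig import bot, viewer, ticket gives the robot as it stands.
- The arm moves only by the tool servo_tool, never from a script. Its argument "targets" is a list of rows, each an object with "offset": the shift along the tool's x, y, z in m, a list of three; "dr": the turn, a rotation vector about the tool's x, y, z in degrees, a list of three. In form: [{"offset": [x, y, z], "dr": [ax, ay, az]}, ...]. A call has 1 to 20 rows; each row is the pose to reach, as a shift and turn from the pose commanded when the call began, along the tool's axes at that moment; what a row does not reach only later rows make up. A row lasts 1/12 s, in which the tool goes at most 41.7 mm and 7.16 degrees, less where a joint would pass 70% of its speed; a pose out of reach is approached as far as the arm can. A call with a gripper value outside its range is refused whole. "gripper" is the gripper command: -1 is fully open, 1 is shut, values between are in proportion, set as the call begins (left out, the last holds). The fingers move at their own pace and stop on an object; the grip force is fixed at half the most. Time passes only in rows, so rows that repeat a pose let the fingers close. It gives the time, the measured TCP pose, the force, the opening and the grip force at its end, in the units of the state.
- bot.read_state(): the state, without advancing time (a new reading comes with each control period).
- viewer.capture(name): name is "scene" or "side" or "wrist"; returns a dict with "color" (400x640x3 uint8, red, green, blue), "camera_matrix" (3x3 intrinsics, pixels), "R" (3x3) and "t" (3): a world point X has camera coordinates R X + t. Camera axes: x right, y down, z forward; pixel columns grow to the right and rows downward; lengths in m; the calibration is good to about 2 mm. A picture is of the moment at which its call begins. There is no depth.
- ticket.hand_in(): hands the job in; it is judged then, once.
The state is a dict: "time_s": time; "joint_positions": joint angles; "qvel": joint speeds; "tau": joint torques, N m; "position": TCP position; "tcp_rot": TCP orientation; "force": force on the tool from outside, world axes, zero at the start; "moment": the same for the moment, N m; "opening": opening from 0.0 (shut) to 1.0 (fully open); "grasp_force": force on a finger pad.
Only numpy, scipy, OpenCV 4.12 (cv2) and the standard library are available. Lean on these libraries where they do the work, as an engineer would, in place of code of your own. Each camera call takes 0.05 s, during which the arm holds its last target. There are 200 camera calls.

## Working session

There is one attempt and no reset: what is moved stays moved. The work goes in short steps, Python scripts to look and compute and a tool call to move; the robot and the scene stay as the last step left them, time stands still between calls to the robot, and variables do not carry over. Pictures are saved under pics/ and viewed, at most 10 in all, crops included, and the job is handed in when it is done.

Besides the shell and the picture viewer there is one more tool, called by a JSON object that holds its "api" and its "payload". servo_tool: Moves the arm, as the interface text tells. Its arguments: {"type":"object","properties":{"targets":{"type":"array"},"gripper":{"type":"number"}},"required":["targets"]}

```bash
mkdir -p pics; ls; python3 - <<'E'
from rig import bot,viewer
import cv2,numpy as np
s=bot.read_state();print(s, bot.grip_point_offset)
for n in("scene","side"):
    c=viewer.capture(n);cv2.imwrite(f"pics/{n}0.png",c["color"][:,:,::-1]);np.savez(f"pics/{n}0.npz",**{k:c[k] for k in("camera_matrix","R","t")});print(n,-c["R"].T@c["t"])
E
```

```text
pics
{'time_s': 0.0, 'joint_positions': array([-7.66891246e+01,  3.02789949e+01,  8.21565983e+01, -1.59952060e-03,
        6.76874980e+01, -1.02267674e+01]), 'qvel': array([ 0.03204363,  0.00358607,  0.01751073, -0.01386914, -0.06409855,
        0.10999421]), 'tau': array([ 1.30865366e-03, -4.40035486e+01, -1.76595873e+01,  6.33871439e-02,
        5.82957419e-02, -1.81687205e-04]), 'position': array([ 0.24944936, -0.57226814,  0.22157013]), 'tcp_rot': array([[ 9.16793751e-01,  3.99360674e-01, -5.19755644e-04],
       [ 3.99360853e-01, -9.16791450e-01,  2.08468292e-03],
       [ 3.56032845e-04, -2.11879433e-03, -9.99997692e-01]]), 'force': array([-0.28874827,  0.27275696, -0.19668307]), 'moment': array([-0.000526  , -0.07728573,  0.0671839 ]), 'grasp_force': 0.0, 'opening': 0.99922507467371} 0.0187
scene [ 1.0538875  -0.63453011  1.37275301]
side [ 0.052349   -0.8406439   1.20191841]
```

View pics/scene0.png

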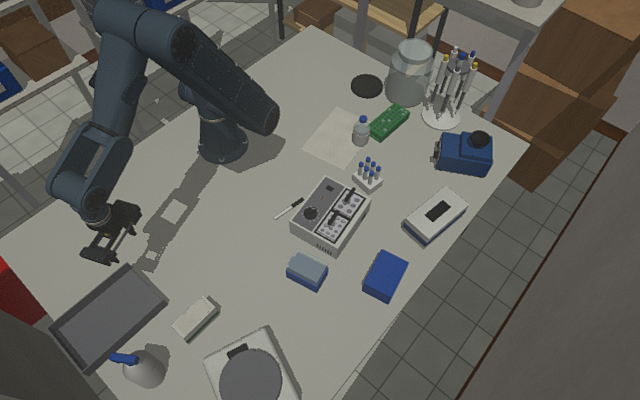

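View pics/side0.png

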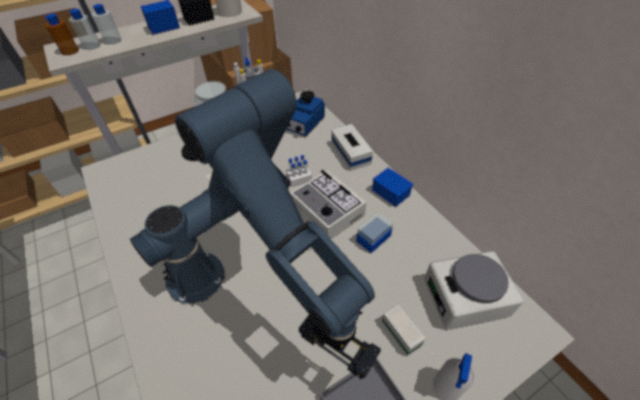

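The scene view shows the heater near (330,215), with the dial at about (310,213). Its two blocks are at about (347,200) and (332,228), the foam rack at (367,175) and the tip box at (307,270). In the side view the heater is at about (327,200) and the dial at about (327,210). I'll enlarge both.

```bash
python3 - <<'E'
import cv2,numpy as np
a=cv2.imread("pics/scene0.png")[165:265,275:385];b=cv2.imread("pics/side0.png")[150:250,275:385]
f=lambda i:cv2.resize(i,None,fx=3.6,fy=5.4 if 0 else 3.6,interpolation=cv2.INTER_CUBIC)
cv2.imwrite("pics/m1.png",np.hstack([f(a),f(b)]))
E
```

```text
(no output)
```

View pics/m1.png

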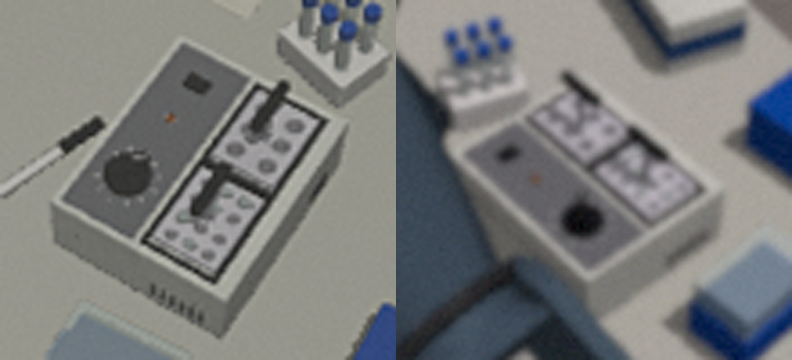

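The left crop (scene) shows the 12-hole tube block in the well beside the dial, at heater y=-55, and the 6-hole spare block in the other well. In crop pixels the housing's top corners are (52,203), (183,40), (348,118) and (222,300), and the dial is at (128,172). In the right crop (side) the corners are (449,143), (590,277) and (720,193), and the dial is at (583,220).

```bash
cat > h.py <<'E'
import cv2,numpy as np
from scipy.optimize import least_squares
def proj(c,X):
    p=c["camera_matrix"]@(c["R"]@np.asarray(X)+c["t"]);return p[:2]/p[2]
def tri(obs):
    A=[]
    for c,u in obs:
        P=c["camera_matrix"]@np.c_[c["R"],c["t"]];A+=[u[0]*P[2]-P[0],u[1]*P[2]-P[1]]
    v=np.linalg.svd(np.array(A))[2][-1];return v[:3]/v[3]
def fit(obs,x0):  # obs: (cam, px, heater-frame pt); x=x,y,yaw,z
    def X(p,q):
        c,s=np.cos(p[2]),np.sin(p[2]);return [p[0]+c*q[0]-s*q[1],p[1]+s*q[0]+c*q[1],p[3]+q[2]]
    r=least_squares(lambda p:np.concatenate([proj(c,X(p,q))-u for c,u,q in obs]),x0,loss="soft_l1")
    return r.x,r.fun.reshape(-1,2)
E
python3 - <<'E'
from h import *
S=dict(np.load("pics/scene0.npz"));D=dict(np.load("pics/side0.npz"))
a=lambda x,y:np.array([x/3.6+275,y/3.6+165]);b=lambda x,y:np.array([(x-396)/3.6+275,y/3.6+150])
print("dial",tri([(S,a(128,172)),(D,b(583,220))]))
for n,u,v in(("cA",(52,203),(590,277)),("cB",(183,40),(449,143)),("cC",(222,300),(720,193)),("tubeh",(213,190),(649,144)),("spareh",(270,111),(582,88))):print(n,tri([(S,a(*u)),(D,b(*v))]))
# cA: -x,-y (dial side) ; cB -x,+y ; cC +x,-y ; cD +x,+y
q={"A":(-.1,-.12,.09),"B":(-.1,.12,.09),"C":(.1,-.12,.09),"D":(.1,.12,.09)}
o=[(S,a(52,203),q["A"]),(S,a(183,40),q["B"]),(S,a(222,300),q["C"]),(S,a(348,118),q["D"]),(D,b(590,277),q["A"]),(D,b(449,143),q["B"]),(D,b(720,193),q["C"]),(S,a(128,172),(-.052,-.055,.12)),(D,b(583,220),(-.052,-.055,.12))]
x,f=fit(o,[.6,-.1,0,0]);print(x,np.degrees(x[2]));print(f.round(1))
E
```

```text
dial [ 0.53910024 -0.05345115  0.09455005]
cA [ 0.50528351 -0.12528542  0.09247034]
cB [0.4711477  0.11350445 0.09346653]
cC [ 0.6937597  -0.09412572  0.08279305]
tubeh [ 0.63286898 -0.03919653  0.14777265]
spareh [0.61661803 0.06770059 0.14872635]
[ 0.58250381  0.00983446  0.14634134 -0.00642973] 8.38474127102809
[[-0.3 -0. ]
 [-0.5 -0.8]
 [ 1.1  1. ]
 [ 0.1  1.8]
 [-1.   1.8]
 [ 0.3  3.5]
 [ 1.  -0.7]
 [ 0.1 -2.7]
 [-0.5 -3.7]]
```

{"api": "servo_tool", "payload": {"targets": [{"offset": [0.01, -0.01, -0.02], "dr": [0, 0, 0]}, {"offset": [0.04, -0.03, -0.04], "dr": [0, 0, 0]}, {"offset": [0.07, -0.055, -0.05], "dr": [0, 0, 0]}, {"offset": [0.1, -0.08, -0.06], "dr": [0, 0, 0]}, {"offset": [0.13, -0.1, -0.07], "dr": [0, 0, 0]}, {"offset": [0.16, -0.12, -0.08], "dr": [0, 0, 0]}, {"offset": [0.19, -0.145, -0.09], "dr": [0, 0, 0]}, {"offset": [0.22, -0.17, -0.1], "dr": [0, 0, 0]}, {"offset": [0.25, -0.19, -0.11], "dr": [0, 0, 0]}, {"offset": [0.28, -0.215, -0.11], "dr": [0, 0, 0]}, {"offset": [0.31, -0.24, -0.11], "dr": [0, 0, 0]}, {"offset": [0.34, -0.26, -0.11], "dr": [0, 0, 0]}, {"offset": [0.37, -0.28, -0.11], "dr": [0, 0, 0]}, {"offset": [0.4, -0.305, -0.11], "dr": [0, 0, 0]}, {"offset": [0.43, -0.33, -0.11], "dr": [0, 0, 0]}, {"offset": [0.455, -0.35, -0.11], "dr": [0, 0, 0]}, {"offset": [0.47, -0.36, -0.11], "dr": [0, 0, 0]}, {"offset": [0.47, -0.36, -0.11], "dr": [0, 0, 0]}, {"offset": [0.47, -0.36, -0.11], "dr": [0, 0, 0]}, {"offset": [0.47, -0.36, -0.11], "dr": [0, 0, 0]}]}}

```text
time_s: 1.77
position: [0.5361, -0.0557, 0.3321]
tcp_rot: [[0.917, 0.399, -0.001], [0.399, -0.917, -0.0], [-0.001, -0.0, -1.0]]
force: [0.0, -0.3, 0.6]
opening: 1.002
grasp_force: 0.0
```

```bash
python3 - <<'E'
from rig import bot,viewer
from h import *
s=bot.read_state();print(s["time_s"],s["position"],s["tcp_rot"].round(3),s["joint_positions"].round(1))
c=viewer.capture("wrist");cv2.imwrite("pics/w1.png",c["color"][:,:,::-1]);np.savez("pics/w1.npz",**{k:c[k] for k in("camera_matrix","R","t")})
print(-c["R"].T@c["t"],c["R"])
for p in((.539,-.052,.12),(.63,-.039,.15)):print(proj(c,p))
E
```

```text
1.7667 [ 0.53613897 -0.05565136  0.33211747] [[ 0.917  0.399 -0.001]
 [ 0.399 -0.917 -0.   ]
 [-0.001 -0.    -1.   ]] [-17.8  17.   86.   -0.   77.1  48.7]
[ 0.60015281 -0.02712964  0.49368272] [[ 0.39869363 -0.91708297 -0.00149067]
 [-0.88720848 -0.38611645  0.25253753]
 [-0.23217344 -0.09936257 -0.96758595]]
[315.19441968 176.06688904]
[338.78047375  95.74697222]
```

View pics/w1.png

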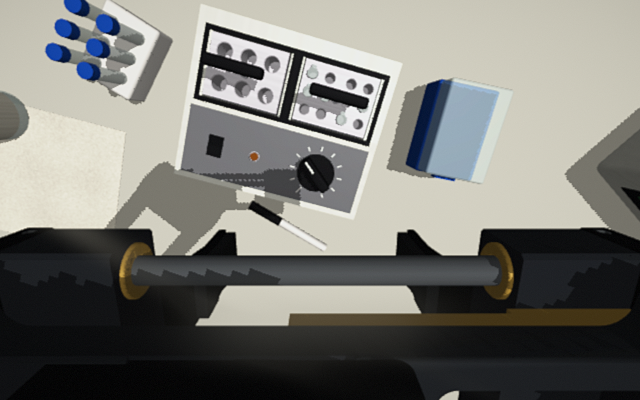

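The wrist view shows the dial at about (316,173) with its bar pointing up-left and the tube block's handle at about (338,95). The housing's top corners are (203,5), (402,62), (355,218) and (178,170). I'll zoom in on this part.

```bash
python3 - <<'E'
import cv2
i=cv2.imread("pics/w1.png")[50:225,170:410]
cv2.imwrite("pics/w1c.png",cv2.resize(i,None,fx=3.3,fy=3.3,interpolation=cv2.INTER_CUBIC))
E
```

```text
(no output)
```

View pics/w1c.png

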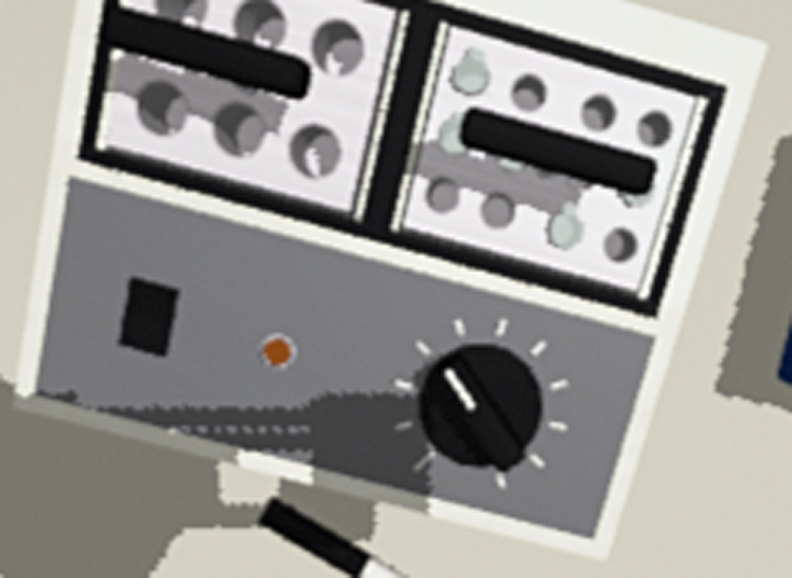

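The crop shows the dial skirt centred at (480,404). The pointer mark runs from (473,408) to (448,372), so the pointer points up-left. The tube block's crossbar is centred at about (560,150), and the corners are (767,42), (605,556) and (15,400).

```bash
cat >> h.py <<'E'
def ray(c,u,z):
    d=c["R"].T@np.linalg.solve(c["camera_matrix"],[u[0],u[1],1]);o=-c["R"].T@c["t"];return o+d*(z-o[2])/d[2]
E
python3 - <<'E'
from h import *
S=dict(np.load("pics/scene0.npz"));W=dict(np.load("pics/w1.npz"))
a=lambda x,y:np.array([x/3.6+275,y/3.6+165]);w=lambda x,y:np.array([x/3.3+170,y/3.3+50])
q={"A":(-.1,-.12,.09),"B":(-.1,.12,.09),"C":(.1,-.12,.09),"D":(.1,.12,.09)}
o=[(S,a(52,203),q["A"]),(S,a(183,40),q["B"]),(S,a(222,300),q["C"]),(S,a(348,118),q["D"]),(W,w(605,556),q["A"]),(W,w(15,400),q["B"]),(W,w(767,42),q["C"]),(W,np.array([203,5.]),q["D"]),(W,w(480,404),(-.052,-.055,.096))]
x,f=fit(o,[.58,0,.14,0]);print(x,np.degrees(x[2]));print(f.round(1))
print("dial tri",tri([(S,a(128,172)),(W,w(480,404))]),"handle tri",tri([(S,a(213,190)),(W,w(560,150))]))
print("dial ray .096",ray(W,w(480,404),.096),"handle ray .157",ray(W,w(560,150),.157))
for p,r in(((473,408),(448,372)),((513,462),(448,368))):
    d=ray(W,w(*r),.12)-ray(W,w(*p),.12);print(np.degrees(np.arctan2(d[1],d[0])))
d=ray(W,w(467,125),.157)-ray(W,w(655,178),.157);print("bar",d,np.degrees(np.arctan2(d[1],d[0])))
E
```

```text
[ 0.58260181  0.0093261   0.14411131 -0.00440751] 8.256969982827062
[[-0.4 -0.3]
 [-0.5 -1. ]
 [ 1.   0.8]
 [ 0.2  1.7]
 [-0.2 -0. ]
 [ 0.7  0.6]
 [-0.3  0.7]
 [-0.5 -1.2]
 [ 0.3 -0.1]]
dial tri [ 0.53900901 -0.05226065  0.09534479] handle tri [ 0.63187277 -0.03888419  0.14779206]
dial ray .096 [ 0.5394611  -0.05204989  0.096     ] handle ray .157 [ 0.63001282 -0.03948606  0.157     ]
57.92307582111448
57.83370090727997
bar [-0.00885114  0.05884993  0.        ] 98.55328582985699
```

{"api": "servo_tool", "payload": {"targets": [{"offset": [0.002, -0.001, 0.02], "dr": [0, 0, -5]}, {"offset": [0.004, -0.002, 0.05], "dr": [0, 0, -11]}, {"offset": [0.004, -0.002, 0.08], "dr": [0, 0, -17]}, {"offset": [0.004, -0.002, 0.11], "dr": [0, 0, -23]}, {"offset": [0.004, -0.002, 0.14], "dr": [0, 0, -29]}, {"offset": [0.004, -0.002, 0.165], "dr": [0, 0, -34.4]}, {"offset": [0.004, -0.002, 0.18], "dr": [0, 0, -34.4]}, {"offset": [0.004, -0.002, 0.18], "dr": [0, 0, -34.4]}, {"offset": [0.004, -0.002, 0.18], "dr": [0, 0, -34.4]}], "gripper": -0.1}}

```text
time_s: 2.57
position: [0.539, -0.0529, 0.1521]
tcp_rot: [[0.533, 0.846, -0.002], [0.846, -0.533, 0.0], [-0.001, -0.002, -1.0]]
force: [0.3, -0.2, 0.5]
opening: 0.557
grasp_force: 0.0
```

```bash
python3 - <<'E'
from rig import bot,viewer
from h import *
s=bot.read_state();print(s["position"],s["joint_positions"].round(1),np.degrees(np.arctan2(s["tcp_rot"][1,0],s["tcp_rot"][0,0])))
c=viewer.capture("wrist");cv2.imwrite("pics/w2.png",c["color"][:,:,::-1])
for z in(.096,.12):print(proj(c,(.539,-.052,z)))
E
```

```text
[ 0.53895242 -0.05287638  0.15213451] [-17.4  29.4  98.   -0.   52.7  14.8] 57.80599478529192
[315.53193994 219.09906104]
[315.36226672 230.43780483]
```

View pics/w2.png

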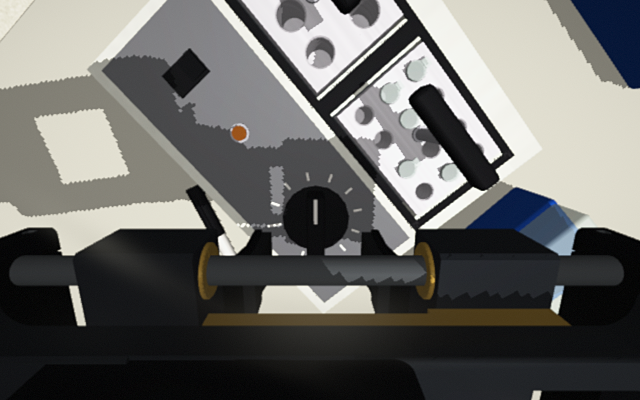

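The pointer line is vertical at (316,212) and the dial centre at (316,218), matching the prediction. The fingers straddle it, so I'll descend.

{"api": "servo_tool", "payload": {"targets": [{"offset": [0, 0, 0.015], "dr": [0, 0, 0]}, {"offset": [0, 0, 0.03], "dr": [0, 0, 0]}, {"offset": [0, 0, 0.042], "dr": [0, 0, 0]}, {"offset": [0, 0, 0.05], "dr": [0, 0, 0]}, {"offset": [0, 0, 0.05], "dr": [0, 0, 0]}, {"offset": [0, 0, 0.05], "dr": [0, 0, 0]}]}}

```text
time_s: 3.12
position: [0.5402, -0.0522, 0.1034]
tcp_rot: [[0.531, 0.847, 0.001], [0.847, -0.531, -0.0], [0.0, 0.001, -1.0]]
force: [-0.1, 0.3, 0.1]
opening: 0.549
grasp_force: 0.0
```

{"api": "servo_tool", "payload": {"targets": [{"offset": [0, 0, 0], "dr": [0, 0, 0]}, {"offset": [0, 0, 0], "dr": [0, 0, 0]}, {"offset": [0, 0, 0], "dr": [0, 0, 0]}, {"offset": [0, 0, 0], "dr": [0, 0, 0]}, {"offset": [0, 0, 0], "dr": [0, 0, 0]}, {"offset": [0, 0, 0], "dr": [0, 0, 0]}, {"offset": [0, 0, 0], "dr": [0, 0, 0]}, {"offset": [0, 0, 0], "dr": [0, 0, 0]}], "gripper": 1}}

```text
time_s: 3.78
position: [0.5392, -0.0515, 0.1026]
tcp_rot: [[0.531, 0.847, -0.001], [0.847, -0.531, 0.001], [-0.0, -0.001, -1.0]]
force: [-0.8, 1.1, 2.8]
opening: 0.137
grasp_force: 30.0
```

{"api": "servo_tool", "payload": {"targets": [{"offset": [0, 0, 0], "dr": [0, 0, -6]}, {"offset": [0, 0, 0], "dr": [0, 0, -12]}, {"offset": [0, 0, 0], "dr": [0, 0, -18]}, {"offset": [0, 0, 0], "dr": [0, 0, -24]}, {"offset": [0, 0, 0], "dr": [0, 0, -30]}, {"offset": [0, 0, 0], "dr": [0, 0, -36]}, {"offset": [0, 0, 0], "dr": [0, 0, -42]}, {"offset": [0, 0, 0], "dr": [0, 0, -48]}, {"offset": [0, 0, 0], "dr": [0, 0, -54]}, {"offset": [0, 0, 0], "dr": [0, 0, -60]}, {"offset": [0, 0, 0], "dr": [0, 0, -66]}, {"offset": [0, 0, 0], "dr": [0, 0, -72]}, {"offset": [0, 0, 0], "dr": [0, 0, -78]}, {"offset": [0, 0, 0], "dr": [0, 0, -84]}, {"offset": [0, 0, 0], "dr": [0, 0, -89]}, {"offset": [0, 0, 0], "dr": [0, 0, -93]}, {"offset": [0, 0, 0], "dr": [0, 0, -96]}, {"offset": [0, 0, 0], "dr": [0, 0, -98]}, {"offset": [0, 0, 0], "dr": [0, 0, -98]}]}}

```text
time_s: 5.37
position: [0.5354, -0.0525, 0.1026]
tcp_rot: [[-0.914, 0.405, -0.009], [0.405, 0.914, -0.001], [0.008, -0.005, -1.0]]
force: [-10.0, -5.0, 8.7]
opening: 0.134
grasp_force: 30.0
```

```bash
python3 - <<'E'
from rig import bot
import numpy as np
s=bot.read_state();print(s["position"],s["joint_positions"].round(1),np.degrees(np.arctan2(s["tcp_rot"][1,0],s["tcp_rot"][0,0])),s["moment"],s["force"],s["grasp_force"])
E
```

```text
[ 0.53536536 -0.05254188  0.1026065 ] [-17.4  33.8 100.3  -0.3  46.4 -83.3] 156.117724058418 [-0.76821775  1.24817351 -0.03820612] [-9.95428752 -4.99401856  8.6557836 ] 30.00250071287155
```

{"api": "servo_tool", "payload": {"targets": [{"offset": [0, 0, 0], "dr": [0, 0, -1.5]}, {"offset": [0, 0, 0], "dr": [0, 0, -3]}, {"offset": [0, 0, 0], "dr": [0, 0, -4]}, {"offset": [0, 0, 0], "dr": [0, 0, -5]}, {"offset": [0, 0, 0], "dr": [0, 0, -5]}, {"offset": [0, 0, 0], "dr": [0, 0, -5]}]}}

```text
time_s: 5.87
position: [0.5353, -0.0527, 0.1026]
tcp_rot: [[-0.945, 0.327, -0.009], [0.327, 0.945, -0.001], [0.008, -0.004, -1.0]]
force: [-9.8, -4.5, 7.7]
opening: 0.133
grasp_force: 30.5
```

```bash
python3 - <<'E'
from rig import bot
import numpy as np
s=bot.read_state();print(s["position"],s["joint_positions"].round(1),np.degrees(np.arctan2(s["tcp_rot"][1,0],s["tcp_rot"][0,0])),s["moment"],s["force"],s["grasp_force"],s["tau"])
E
```

```text
[ 0.53531595 -0.05266287  0.10259374] [-17.4  33.8 100.3  -0.3  46.4 -88.1] 160.8932640680772 [-0.95254577  1.39309268 -0.62844605] [-9.79483361 -4.46040695  7.70163433] 30.50707072019577 [  3.9305234  -36.94365263 -13.99531603   1.28091495  -1.93756878
  -0.57588145]
```

The moment rose to -0.63 N m as the dial angle stalled near 160°, so it is at the stop. I'll release it and rise.

{"api": "servo_tool", "payload": {"targets": [{"offset": [0, 0, 0], "dr": [0, 0, 0.5]}, {"offset": [0, 0, 0], "dr": [0, 0, 0.5]}, {"offset": [0, 0, 0], "dr": [0, 0, 0.5]}, {"offset": [0, 0, 0], "dr": [0, 0, 0.5]}, {"offset": [0, 0, 0], "dr": [0, 0, 0.5]}, {"offset": [0, 0, 0], "dr": [0, 0, 0.5]}], "gripper": -0.1}}

```text
time_s: 6.37
position: [0.5399, -0.0517, 0.1025]
tcp_rot: [[-0.942, 0.335, 0.0], [0.335, 0.942, -0.0], [-0.0, 0.0, -1.0]]
force: [-1.9, -0.3, 0.3]
opening: 0.494
grasp_force: 0.0
```

{"api": "servo_tool", "payload": {"targets": [{"offset": [0, 0, -0.01], "dr": [0, 0, 0]}, {"offset": [0, 0, -0.025], "dr": [0, 0, 0]}, {"offset": [0, 0, -0.05], "dr": [0, 0, 5]}, {"offset": [0, 0, -0.08], "dr": [0, 0, 12]}, {"offset": [0, 0, -0.11], "dr": [0, 0, 19]}, {"offset": [0, 0, -0.12], "dr": [0, 0, 26]}, {"offset": [0, 0, -0.12], "dr": [0, 0, 33]}, {"offset": [0, 0, -0.12], "dr": [0, 0, 40]}, {"offset": [0, 0, -0.12], "dr": [0, 0, 47]}, {"offset": [0, 0, -0.12], "dr": [0, 0, 54]}, {"offset": [0, 0, -0.12], "dr": [0, 0, 60]}, {"offset": [0, 0, -0.12], "dr": [0, 0, 60]}, {"offset": [0, 0, -0.12], "dr": [0, 0, 60]}]}}

```text
time_s: 7.45
position: [0.5397, -0.0517, 0.2231]
tcp_rot: [[-0.184, 0.983, 0.001], [0.983, 0.184, -0.0], [-0.0, 0.001, -1.0]]
force: [-0.5, 0.1, -0.0]
opening: 0.551
grasp_force: 0.0
```

```bash
python3 - <<'E'
from rig import bot,viewer
from h import *
s=bot.read_state();R=s["tcp_rot"];print(s["position"],s["joint_positions"].round(1),np.degrees(np.arctan2(R[1,0],R[0,0])),R.round(3),s["force"])
c=viewer.capture("wrist");cv2.imwrite("pics/w3.png",c["color"][:,:,::-1]);np.savez("pics/w3.npz",**{k:c[k] for k in("camera_matrix","R","t")})
print(proj(c,(.539,-.052,.12)),proj(c,(.63,-.0392,.157)))
E
```

```text
[ 0.53965146 -0.0517101   0.22311957] [-17.3  23.8  94.   -0.   62.2 -27.9] 100.60877818883571 [[-0.184  0.983  0.001]
 [ 0.983  0.184 -0.   ]
 [-0.     0.001 -1.   ]] [-0.48769561  0.14801274 -0.04840117]
[313.80319995 203.01606967] [435.9882909 220.8557617]
```

View pics/w3.png

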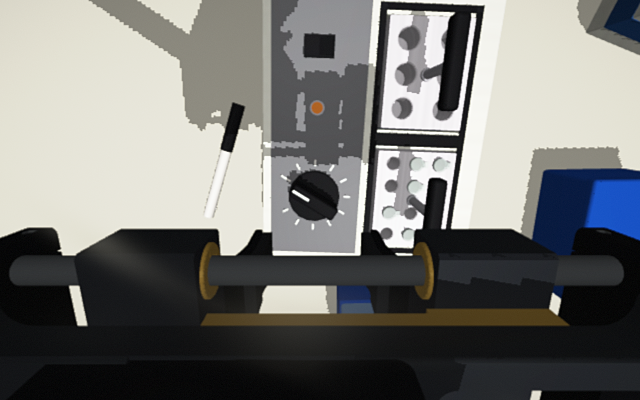

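The mark runs from about (308,200) to (292,190), so the pointer is at about 158° in world terms, which is the off position. The tube handle is at about x=437, against 436 predicted. I'll check the mark numerically and then move over the handle.

```bash
python3 - <<'E'
from h import *
W=dict(np.load("pics/w3.npz"));i=cv2.imread("pics/w3.png",0)
m=np.zeros_like(i);m[182:210,288:316]=1
ys,xs=np.where((m>0)&(i>130)&(np.hypot(*(np.indices(i.shape)-np.array([195,313])[:,None,None]))<21))
P=np.array([ray(W,(x,y),.12)[:2] for x,y in zip(xs,ys)]);print(len(P),P.mean(0))
v=np.linalg.svd(P-P.mean(0))[2][0];print(np.degrees(np.arctan2(v[1],v[0]))%180)
E
```

```text
67 [ 0.52676009 -0.04759172]
158.69980938322192
```

{"api": "servo_tool", "payload": {"targets": [{"offset": [0, 0.01, 0], "dr": [0, 0, 1]}, {"offset": [-0.001, 0.03, 0], "dr": [0, 0, 2.3]}, {"offset": [-0.003, 0.055, 0], "dr": [0, 0, 2.3]}, {"offset": [-0.004, 0.08, 0], "dr": [0, 0, 2.3]}, {"offset": [-0.0044, 0.091, 0], "dr": [0, 0, 2.3]}, {"offset": [-0.0044, 0.091, 0.01], "dr": [0, 0, 2.3]}, {"offset": [-0.0044, 0.091, 0.03], "dr": [0, 0, 2.3]}, {"offset": [-0.0044, 0.091, 0.05], "dr": [0, 0, 2.3]}, {"offset": [-0.0044, 0.091, 0.07], "dr": [0, 0, 2.3]}, {"offset": [-0.0044, 0.091, 0.083], "dr": [0, 0, 2.3]}, {"offset": [-0.0044, 0.091, 0.091], "dr": [0, 0, 2.3]}, {"offset": [-0.0044, 0.091, 0.091], "dr": [0, 0, 2.3]}, {"offset": [-0.0044, 0.091, 0.091], "dr": [0, 0, 2.3]}]}}

```text
time_s: 8.58
position: [0.6292, -0.0397, 0.1312]
tcp_rot: [[-0.142, 0.99, -0.001], [0.99, 0.142, 0.0], [0.0, -0.001, -1.0]]
force: [0.4, -1.2, -0.2]
opening: 0.551
grasp_force: 0.0
```

```bash
python3 - <<'E'
from rig import bot,viewer
from h import *
s=bot.read_state();R=s["tcp_rot"];print(s["position"],np.degrees(np.arctan2(R[1,0],R[0,0])),s["force"])
c=viewer.capture("wrist");cv2.imwrite("pics/w4.png",c["color"][:,:,::-1])
h=np.radians(98.3);d=.031*np.array([np.cos(h),np.sin(h),0])
for k in(-1,1):print(proj(c,np.array([.63,-.0393,.157])+k*d))
E
```

```text
[ 0.62921821 -0.03965801  0.13123219] 98.1610839184689 [ 0.38380481 -1.24476873 -0.18790432]
[315.40583963 329.99188192]
[314.90773298 208.38991256]
```

View pics/w4.png

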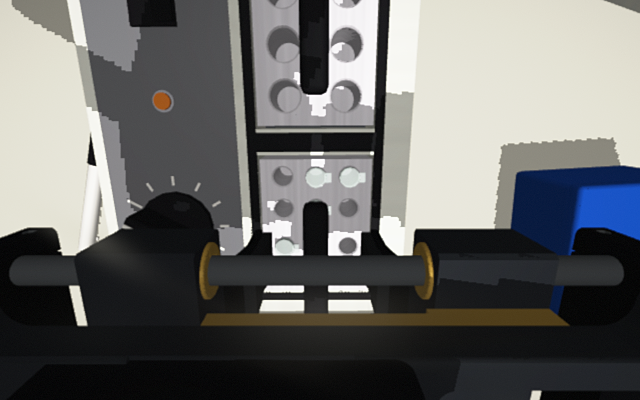

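The pointer is at 158.7°, so the dial is off. The crossbar's far end is at (315,203), against (315,208) predicted, and it is centred between the fingers. I'll nudge 1 mm along x and grip.

{"api": "servo_tool", "payload": {"targets": [{"offset": [0.001, 0, 0], "dr": [0, 0, 0]}, {"offset": [0.001, 0, 0], "dr": [0, 0, 0]}, {"offset": [0.001, 0, 0], "dr": [0, 0, 0]}, {"offset": [0.001, 0, 0], "dr": [0, 0, 0]}, {"offset": [0.001, 0, 0], "dr": [0, 0, 0]}, {"offset": [0.001, 0, 0], "dr": [0, 0, 0]}, {"offset": [0.001, 0, 0], "dr": [0, 0, 0]}, {"offset": [0.001, 0, 0], "dr": [0, 0, 0]}, {"offset": [0.001, 0, 0], "dr": [0, 0, 0]}], "gripper": 1}}

```text
time_s: 9.38
position: [0.6292, -0.0387, 0.1315]
tcp_rot: [[-0.142, 0.99, -0.001], [0.99, 0.142, 0.0], [0.0, -0.001, -1.0]]
force: [-2.1, -0.0, 1.6]
opening: 0.134
grasp_force: 30.0
```

{"api": "servo_tool", "payload": {"targets": [{"offset": [0, 0, -0.001], "dr": [0, 0, 0]}, {"offset": [0, 0, -0.002], "dr": [0, 0, 0]}, {"offset": [0, 0, -0.004], "dr": [0, 0, 0]}, {"offset": [0, 0, -0.006], "dr": [0, 0, 0]}, {"offset": [0, 0, -0.008], "dr": [0, 0, 0]}, {"offset": [0, 0, -0.01], "dr": [0, 0, 0]}, {"offset": [0, 0, -0.01], "dr": [0, 0, 0]}, {"offset": [0, 0, -0.01], "dr": [0, 0, 0]}]}}

```text
time_s: 10.05
position: [0.6299, -0.0387, 0.1418]
tcp_rot: [[-0.142, 0.99, 0.001], [0.99, 0.142, -0.0], [-0.0, 0.0, -1.0]]
force: [1.0, -0.3, -5.5]
opening: 0.133
grasp_force: 30.0
```

The load is 5.5 N, or 0.56 kg, and there is no jamming. I'll lift slowly to 120 mm in total.

{"api": "servo_tool", "payload": {"targets": [{"offset": [0, 0, -0.002], "dr": [0, 0, 0]}, {"offset": [0, 0, -0.005], "dr": [0, 0, 0]}, {"offset": [0, 0, -0.009], "dr": [0, 0, 0]}, {"offset": [0, 0, -0.014], "dr": [0, 0, 0]}, {"offset": [0, 0, -0.019], "dr": [0, 0, 0]}, {"offset": [0, 0, -0.024], "dr": [0, 0, 0]}, {"offset": [0, 0, -0.029], "dr": [0, 0, 0]}, {"offset": [0, 0, -0.034], "dr": [0, 0, 0]}, {"offset": [0, 0, -0.039], "dr": [0, 0, 0]}, {"offset": [0, 0, -0.044], "dr": [0, 0, 0]}, {"offset": [0, 0, -0.049], "dr": [0, 0, 0]}, {"offset": [0, 0, -0.054], "dr": [0, 0, 0]}, {"offset": [0, 0, -0.059], "dr": [0, 0, 0]}, {"offset": [0, 0, -0.063], "dr": [0, 0, 0]}, {"offset": [0, 0, -0.066], "dr": [0, 0, 0]}, {"offset": [0, 0, -0.068], "dr": [0, 0, 0]}, {"offset": [0, 0, -0.068], "dr": [0, 0, 0]}, {"offset": [0, 0, -0.068], "dr": [0, 0, 0]}]}}

```text
time_s: 11.55
position: [0.6297, -0.0386, 0.2095]
tcp_rot: [[-0.142, 0.99, -0.0], [0.99, 0.142, 0.0], [0.0, -0.0, -1.0]]
force: [-0.1, -0.5, -6.3]
opening: 0.137
grasp_force: 30.0
```

{"api": "servo_tool", "payload": {"targets": [{"offset": [0, 0, -0.002], "dr": [0, 0, 0]}, {"offset": [0, 0, -0.005], "dr": [0, 0, 0]}, {"offset": [0, 0, -0.009], "dr": [0, 0, 0]}, {"offset": [0, 0, -0.014], "dr": [0, 0, 0]}, {"offset": [0, 0, -0.019], "dr": [0, 0, 0]}, {"offset": [0, 0, -0.024], "dr": [0, 0, 0]}, {"offset": [0, 0, -0.029], "dr": [0, 0, 0]}, {"offset": [0, 0, -0.034], "dr": [0, 0, 0]}, {"offset": [0, 0, -0.038], "dr": [0, 0, 0]}, {"offset": [0, 0, -0.041], "dr": [0, 0, 0]}, {"offset": [0, 0, -0.043], "dr": [0, 0, 0]}, {"offset": [0, 0, -0.043], "dr": [0, 0, 0]}, {"offset": [0, 0, -0.043], "dr": [0, 0, 0]}, {"offset": [0, 0, -0.043], "dr": [0, 0, 0]}, {"offset": [0, 0, -0.043], "dr": [0, 0, 0]}, {"offset": [0, 0, -0.043], "dr": [0, 0, 0]}, {"offset": [0, 0, -0.043], "dr": [0, 0, 0]}, {"offset": [0, 0, -0.043], "dr": [0, 0, 0]}]}}

```text
time_s: 13.05
position: [0.6297, -0.0386, 0.2524]
tcp_rot: [[-0.141, 0.99, -0.0], [0.99, 0.141, 0.0], [0.0, -0.0, -1.0]]
force: [-0.5, -0.3, -6.5]
opening: 0.132
grasp_force: 30.0
```

```bash
python3 - <<'E'
from rig import bot,viewer
from h import *
s=bot.read_state();print(s["time_s"],s["position"],s["qvel"].round(2),s["force"],s["moment"],s["grasp_force"])
w=viewer.capture("wrist")["color"][:,:,::-1]
a,b=viewer.capture("scene"),viewer.capture("side")
f=lambda c:cv2.resize(c["color"][int(proj(c,(.63,-.039,.17))[1])-55:,:,::-1][:110,int(proj(c,(.63,-.039,.17))[0])-70:][:,:140],(400,314),interpolation=cv2.INTER_CUBIC)
cv2.imwrite("pics/f.png",np.vstack([np.hstack([f(a),f(b)]),cv2.resize(w[:285],(800,285))]))
E
```

```text
13.05 [ 0.62970301 -0.03863835  0.25238184] [-0.03 -0.11  0.05  0.06  0.07 -0.03] [-0.50361393 -0.30986789 -6.48968848] [ 0.03415495 -0.10583969  0.03867207] 29.99114166945219
```

View pics/f.png

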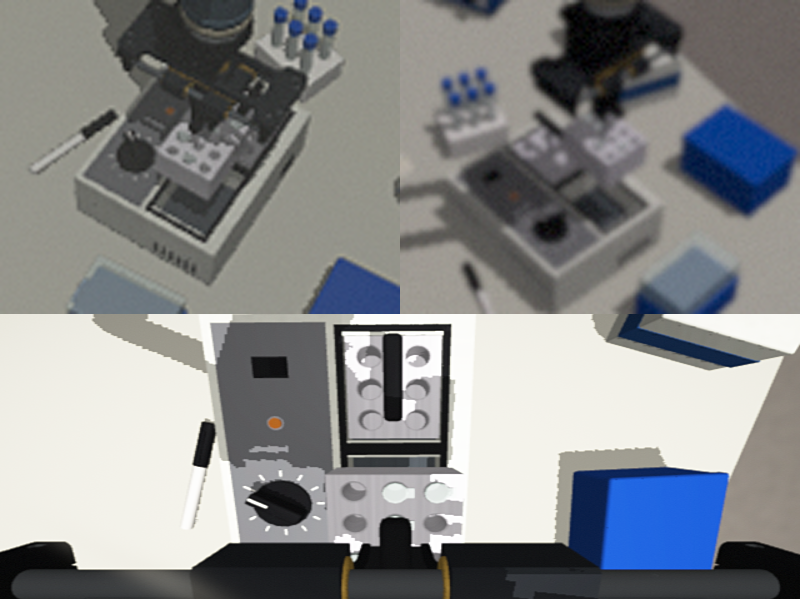

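The block hangs level over its empty well: its edge is horizontal at y≈470 in the wrist strip, with tube caps visible at (395,492) and (438,492). The dial pointer still points to off, and everything else is in place. The arm is still, so I'm handing in.

```bash
python3 -c "
from rig import ticket
print(ticket.hand_in())"
```

```text
the job is handed in; nothing more can be done
None
```

I turned the dial to its off stop, then lifted the tube block out, and handed in the job while the arm held it level and still about 8 cm above the heater; the hand-in returned no verdict.

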